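Gauge the plate carrier of a microplate reader

TASK

Check the plate reader's carrier with the spring-tip probe: first pull the plate carrier fully out (the blue fin is its handle), then take the white probe from its leaning holder, turn it upright and set its orange tip on the yellow spot of the carrier's plate, pressing lightly until about half of the orange tip has sunk into the probe (never so hard that it bottoms out with a thump). Keep it upright and still on the spot for three seconds and finish while still holding it there; do not let go. Leave the bottles, jar, microplate, tip box and pen where they are.

Things in the scene. Friction and masses are not known exactly. Their poses are not given: they have to be found in the camera images.
- reader: Cream plate reader, fixed to the bench. Origin: on the bench below the middle of the slot in its right-hand face. Its z is up; the carrier slides out along its -y. Housing: y from 0 to +360 mm, from -170 to +190 mm in x, 170 mm tall. A low deck, 45 mm tall, runs from y = -175 mm to 0, x -150 to +170 mm, under the carrier.
- carrier (a joint): How far the plate carrier is out, m: 0 fully in, 0.14 fully out (end stop). It slides along the reader's -y with about 2 N of friction and stays where left. Black tray 100 mm wide (x), 240 mm long, its top 59 mm above the bench, with an aluminium plate 86 x 128 mm on it whose top is 73 mm above the bench.
- carrier_grip (a point): Point to grip on the carrier's blue upright pull fin. The fin is 12 mm thick along the reader's x, 34 mm long along its y and stands 36 mm above the tray, its top 95 mm above the bench; this point lies 13 mm below its top, in its middle, 80 mm outside the slot face when the carrier is fully in, and moves with the carrier. Axes as the reader's.
- spot_top (a point): Centre of the upper face of the yellow round pad (22 mm across, 3 mm thick, small black centre dot) in the middle of the carrier's aluminium plate, 76 mm above the bench: where the probe's tip belongs. It moves with the carrier, 115 mm farther in than the fin along the reader's y, and is in or near the slot, not usable, until the carrier is out. Axes as the reader's.
- holder: Grey holder block (56 mm square, bore 58 mm deep) on a steel foot 110 x 90 x 10 mm, fixed to the bench. Origin: centre of the foot's underside. Its bore leans 0.35 rad from vertical, its top leaning to the holder's own -x; the middle of the bore's mouth is at x -12, z 85 mm in the holder's frame.
- probe: White square-bodied probe, about 0.135 kg, loose in the holder. Origin: centre of the underside of its black flange (34 x 34 x 6 mm), which rests on the holder's mouth. Its z runs up its axis, away from the tip. White grip 24 x 24 mm from z = 6 to 90 mm; black nose 20 x 20 mm from z = 0 to -32 mm; then the orange sprung tip, to z = -48 mm.
- probe_grip (a point): Middle of the probe's white grip, on its axis, 50 mm above the flange's underside; axes as the probe's. In the holder its y axis is level and square to two sides of the grip: grip across y. To take the probe out, pull it 60 mm along its own z.
- probe_tip (a point): The very end of the orange sprung tip (8 mm thick, round-ended), on the probe's axis, 48 mm below the flange's underside when not pressed; moves with the tip.
- plunger (a joint): How far the orange tip is pressed into the probe, m: 0 free (16 mm of it shows), 0.014 bottomed. Spring: 1.2 N to start, 4 N when bottomed (200 N/m), 2.6 N at 7 mm, which is the proper half-way press.
- bottle_a: Bystander: white plastic bottle with a red label, 68 mm across, 190 mm tall. Origin: centre of its underside.
- bottle_b: Bystander: clear plastic bottle, 68 mm across, 180 mm tall. Origin: centre of its underside.
- jar: Bystander: small white jar with a black cap, 60 mm across, 90 mm tall. Origin: centre of its underside.
- microplate: Bystander: clear 96-well plate with purple and dark wells, 86 x 128 x 13 mm, lying on the bench. Origin: centre of its underside.
- tip_box: Bystander: blue pipette-tip box with a clear lid, 80 x 120 x 62 mm. Origin: centre of its underside.
- pen: Bystander: grey pen 130 mm long, 11 mm thick, lying on the record sheet. Origin: centre of its underside.
Mind the look-alikes: they are no part of the job. Leave any red look-alike of the probe alone. What is shaped like the holder but green is not meant.

How it is judged (in metres and radians):
On the way, in this order (a step that is already met when the one before it is completed fails the run):
1. the plate carrier is pulled fully out (value of joint carrier above 0.13 m), for 0.2 s.
2. the probe is taken out of its holder in the gripper (contact force between the fingers and probe above 2 N and distance between probe and holder above 0.15 m and contact force between probe and holder below 0.1 N), for 0.2 s.
3. the probe is held upright and still with its tip lightly pressed on the yellow spot for 2.5 s (value of joint carrier above 0.13 m and horizontal distance between probe_tip and spot_top below 0.008 m and angle between probe's own z axis and vertical below 0.12 rad and value of joint plunger between 0.003 and 0.012 m and contact force between probe and reader between 0.8 and 7 N and contact force between the fingers and probe above 2 N and contact force between probe and holder below 0.1 N and linear speed of probe below 0.02 m/s), for 2.5 s.
At the end, for the whole second after the job is handed in: The carrier is at least 130 mm out; the gripper still holds the probe, out of its holder, within 0.12 rad of upright and still, its tip within 8 mm of the yellow spot's centre and pressed in 3 to 12 mm, with 0.8 to 7 N on the spot (all of step 3); the arm keeps its last pose, push and grip.
It fails at once if the tip strikes or presses the reader or its carrier with more than 15 N (contact force between probe and reader above 15 N).
It fails at once if the probe is dropped (height (world z) of probe below 0.035 m).
It fails at once if a bystander is pushed or knocked over (distance of any of bottle_a, bottle_b, jar, microplate, tip_box, pen from where it was at the start of the episode above 0.03 m).
It also fails if it takes over 66 s, if anything falls off the work surface, if the arm or the gripper's body presses on something with over 40 N, if the wrist force passes 120 N, or if a joint passes its speed limit or range.

ROBOT

A 6-joint arm with a two-finger parallel gripper is mounted at the origin on the work surface. World frame = base frame: x ahead of the robot, y to its left, z up, the work surface at z = 0. Lengths are in m, angles in degrees, forces in N, time in s.
With the tool pointing down it reaches from about 0.375 to 0.9 m from the base axis. Payload 3.1 kg.
Tool frame: the origin (TCP) lies midway between the tips of the shut fingers; the grasp point (between the pads) lies bot.hold_point_z behind it (bot.hold_point_z is the distance from the TCP to the grasp point, in m); z points along the fingers, y is the direction in which the jaws open and shut (so a half turn about z gives the same grasp; the last joint's range is limited). The gripper opens to 87 mm and grips with 3 to 60 N. Pads are 19 mm wide; open, the fingers measure 117 mm over their backs; the gripper's body (75 mm by 190 mm) begins 51 mm behind the grasp point.
Start: joints at [-75.201, 30.224, 82.088, -0, 67.689, -10.227], TCP at [0.264, -0.566, 0.186] pointing down, gripper open.
Joint ranges: [-176.69, 176.69], [-43.24, 126.21], [12.49, 139.97], [-82, 262], [0, 151.66], [-163.58, 163.58]. Speed limits (degrees/s): [159.86, 159.86, 180, 180, 180, 180].

INTERFACE

Orientations are given as a 3x3 rotation matrix whose columns are the frame's x, y, z axes.
In Python, from rig import bot, vision gives the robot as it stands.
- The arm moves only by the shell command python3 -m inch 'ROWS'. ROWS is JSON, a list of rows, each a list of 5 numbers: the finger opening in mm, from 0 to 87, then the shift along the tool's x, y, z in mm, then the turn about the tool's z in rad. In form: [[hand, dx, dy, dz, roll], ...]. A call has 1 to 8 rows; each row is the pose to reach, as a shift and turn from the pose measured when the call began, along the tool's axes at that moment; what a row does not reach only later rows make up. A row lasts 1/10 s, in which the tool goes at most 50 mm and 8.59 degrees, less where a joint would pass 70% of its speed; a pose out of reach is approached as far as the arm can. A call with a gripper value outside its range is refused whole. The fingers move at their own pace and stop on an object; the grip force is fixed at half the most. Time passes only in rows, so rows that repeat a pose let the fingers close. It gives the time, the measured TCP pose, the force and the opening at its end, in the units of the state.
- bot.read_state(): the state, without advancing time (a new reading comes with each control period).
- vision.capture(name): name is "scene" or "top"; returns (picture, depth): 420x560x3 uint8, red, green, blue; 420x560 float32, m along the optical axis (not along the pixel's ray), 0 where there is no reading.
- vision.camera_model(name): a dict with "intrinsics" (3x3 intrinsics, pixels), "camera_from_world" (4x4, takes a point from world to camera coordinates). Camera axes: x right, y down, z forward; pixel columns grow to the right and rows downward; lengths in m; the calibration is good to about 2 mm. A picture is of the moment at which its call begins. camera_model takes no time and is no camera call.
- bot.hand_in(): hands the job in, once; it reports no verdict.
The state is a dict: "time_s": time; "joint_positions": joint angles; "qvel": joint speeds; "tau": joint torques, N m; "position": TCP position; "tcp_rot": TCP orientation; "force": force on the tool from outside, world axes, zero at the start; "moment": the same for the moment, N m; "opening": opening from 0.0 (shut) to 1.0 (fully open).
Only numpy, scipy, OpenCV 4.12 (cv2) and the standard library are available. Lean on these libraries where they do the work, as an engineer would, in place of code of your own. Each camera call takes 0.05 s, during which the arm holds its last target. There are 200 camera calls.

## Working session

There is one attempt and no reset: what is moved stays moved. The work goes in short steps, Python scripts to look and compute and a shell command to move; the robot and the scene stay as the last step left them, time stands still between calls to the robot, and variables do not carry over. Pictures are saved under pics/ and viewed, about 8 in all and at most 12, crops included, and the job is handed in when it is done.

```bash
ls; mkdir -p pics; python3 - <<'E'
from rig import bot, vision
import cv2
for n in ("scene","top"):
    p,d=vision.capture(n); cv2.imwrite(f"pics/{n}0.png",cv2.resize(p[:,:,::-1],(784,588),interpolation=cv2.INTER_CUBIC))
    import numpy as np; np.savez(f"pics/{n}0.npz",p=p,d=d)
s=bot.read_state(); print(s, bot.hold_point_z)
print(vision.camera_model("scene"),vision.camera_model("top"))
E
```

```text
pics
{'time_s': 0.1, 'joint_positions': array([-7.52013276e+01,  3.02746475e+01,  8.21491133e+01, -9.93634567e-04,
        6.76893175e+01, -1.02247097e+01]), 'qvel': array([-0.02870293, -0.12653162, -0.20954459, -0.07370519,  0.06732621,
       -0.04826953]), 'tau': array([-9.42130350e-05, -4.40984952e+01, -1.77150410e+01,  6.35495991e-02,
        5.34155464e-02, -5.33021444e-05]), 'position': array([ 0.26422482, -0.5655935 ,  0.18515837]), 'tcp_rot': array([[ 9.06132539e-01,  4.22993561e-01, -5.19611985e-04],
       [ 4.22993747e-01, -9.06130600e-01,  1.90402383e-03],
       [ 3.34553500e-04, -1.94509057e-03, -9.99998052e-01]]), 'force': array([-1.01034751, -0.6425601 ,  0.76552753]), 'moment': array([-0.00630907,  0.00828307, -0.04282248]), 'opening': 0.999098262388233} 0.0187
{'intrinsics': array([[382.42111743,   0.        , 275.94850071],
       [  0.        , 382.42111743, 202.51901277],
       [  0.        ,   0.        ,   1.        ]]), 'camera_from_world': array([[ 0.23427142,  0.9720203 ,  0.01713027,  0.06178682],
       [ 0.62240407, -0.1364261 , -0.77071467, -0.29860966],
       [-0.74681328,  0.19121837, -0.63695012,  1.57992149],
       [ 0.        ,  0.        ,  0.        ,  1.        ]])} {'intrinsics': array([[518.55599247,   0.        , 282.63191407],
       [  0.        , 518.55599247, 203.13169402],
       [  0.        ,   0.        ,   1.        ]]), 'camera_from_world': array([[-0.02805147, -0.99948466,  0.01560514, -0.1989617 ],
       [-0.99709134,  0.02687074, -0.07132191,  0.55925005],
       [ 0.07086584, -0.01756044, -0.99733127,  1.48622846],
       [ 0.        ,  0.        ,  0.        ,  1.        ]])}
```

View pics/scene0.png

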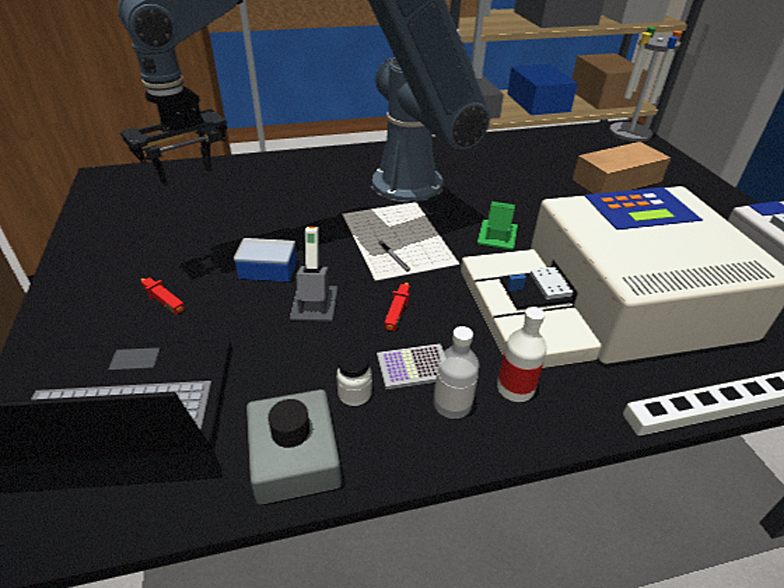

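View pics/top0.png

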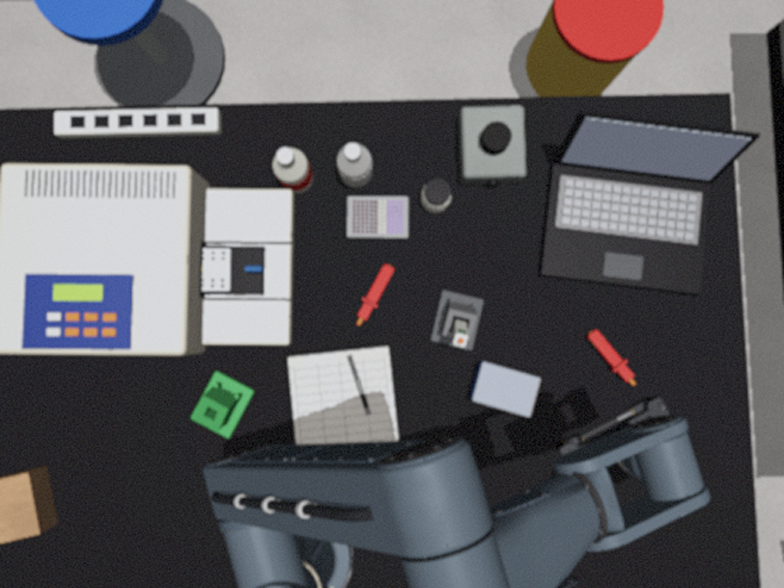

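Look-alikes: the white probe in the grey holder (scene 312,250; top 460,328) is the target. The red probes (scene 160,295 and 398,305) and the green holder (scene 498,225) are not. The fin is the blue upright at scene (516,282), top (253,268). Next I'll measure these and take one close crop.

```bash
cat > h.py <<'E'
import numpy as np, cv2
from rig import bot, vision
def cloud(n,d):
    m=vision.camera_model(n);K=m["intrinsics"];T=np.linalg.inv(m["camera_from_world"])
    v,u=np.mgrid[:d.shape[0],:d.shape[1]]
    P=np.stack([(u-K[0,2])/K[0,0]*d,(v-K[1,2])/K[1,1]*d,d],-1)
    return P@T[:3,:3].T+T[:3,3]
def pix(n,p):
    m=vision.camera_model(n);q=m["camera_from_world"]@np.append(p,1);q=m["intrinsics"]@q[:3];return q[:2]/q[2]
def onplane(n,u,v,z):
    m=vision.camera_model(n);T=np.linalg.inv(m["camera_from_world"]);r=T[:3,:3]@np.linalg.inv(m["intrinsics"])@[u,v,1];c=T[:3,3]
    return c+r*(z-c[2])/r[2]
def crop(p,x,y,w,h,k,f): cv2.imwrite(f,cv2.resize(p[y:y+h,x:x+w,::-1],None,fx=k,fy=k,interpolation=cv2.INTER_CUBIC))
E
python3 - <<'E'
from h import *
a=np.load("pics/top0.npz");b=np.load("pics/scene0.npz")
A=cloud("top",a["d"]);np.set_printoptions(precision=3,suppress=True)
for nm,u,v in dict(fin=(253,268,0),plateC=(215,268,0),bottleA=(286,156,0),bottleB=(352,150,0),jar=(437,190,0),mp=(378,216,0),tip=(506,388,0),probeTop=(461,338,0),foot=(440,300,0),green=(222,404,0),reader=(195,170,0),deckNR=(291,344,0),deckFR=(292,190,0)).items() if 0 else [(k,w[0],w[1]) for k,w in dict(fin=(253,268),plateC=(215,268),bottleA=(286,156),bottleB=(352,150),jar=(437,190),mp=(378,216),tip=(506,388),probeTop=(461,338),foot=(440,300),green=(222,404),deckNR=(288,341),deckFR=(289,192)).items()]:
    print(nm,A[int(v/1.4),int(u/1.4)])
i1=cv2.resize(a["p"][195:260,295:360],(400,400),interpolation=cv2.INTER_CUBIC)
i2=cv2.resize(b["p"][150:240,190:250],(400,600),interpolation=cv2.INTER_CUBIC)
i3=cv2.resize(a["p"][125:255,140:215],(400,693),interpolation=cv2.INTER_CUBIC)
o=np.zeros((600,800,3),np.uint8);o[:400,:400]=i1;o[:,400:]=i2
cv2.imwrite("pics/c1.png",o[:,:,::-1]);
crop(a["p"],140,150,80,80,7,"pics/c2.png")
E
```

```text
fin [0.589 0.069 0.097]
plateC [0.594 0.149 0.073]
bottleA [ 0.788 -0.013  0.19 ]
bottleB [ 0.799 -0.135  0.176]
jar [ 0.738 -0.301  0.091]
mp [ 0.701 -0.181  0.008]
tip [ 0.337 -0.428  0.061]
probeTop [ 0.441 -0.329  0.174]
foot [ 0.52  -0.305  0.012]
green [0.325 0.134 0.09 ]
deckNR [0.444 0.01  0.041]
deckFR [0.75  0.002 0.04 ]
```

View pics/c1.png

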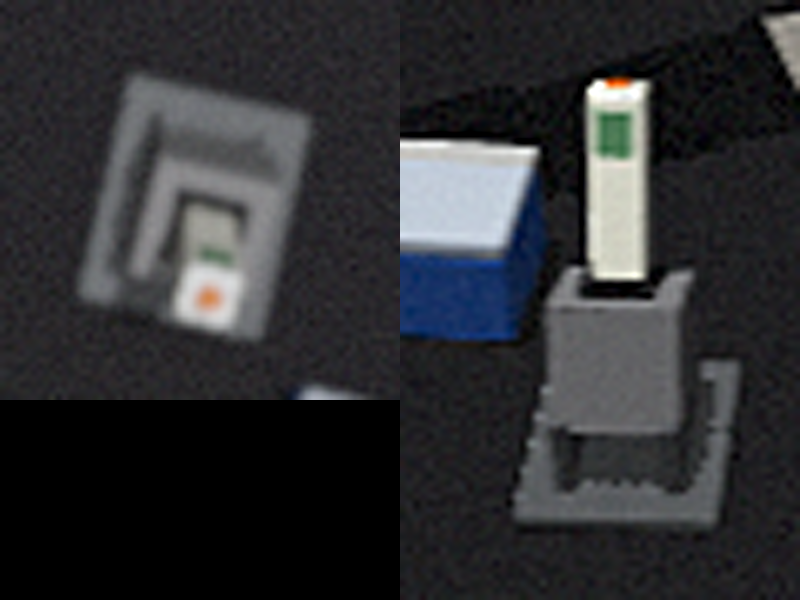

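View pics/c2.png

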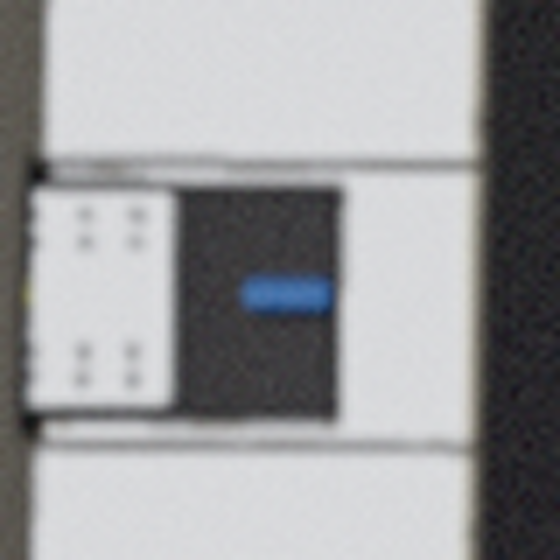

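```bash
python3 - <<'E'
from h import *
np.set_printoptions(precision=4,suppress=True)
c1=lambda x,y,z:onplane("top",295+(x+.5)/6.154-.5,195+(y+.5)/6.154-.5,z)
c2=lambda x,y,z:onplane("top",140+(x+.5)/7-.5,150+(y+.5)/7-.5,z)
print("foot",[c1(*p,.01) for p in [(130,75),(312,115),(265,338),(80,300)]])
f=np.array([c1(*p,.01) for p in [(130,75),(312,115),(265,338),(80,300)]]);print(f.mean(0))
print("probe top est z=.175",c1(210,297,.175))
print("fin ends",c2(242,294,.095),c2(331,296,.095))
print("tray right edge",c2(340,187,.059),c2(336,418,.059))
print("deck corners/edge",c2(490,0,.045),c2(470,559,.045),"seam",c2(45,160,.045),c2(475,164,.045))
for w in [(441,-329)]:pass
E
```

```text
foot [array([ 0.5411, -0.3111,  0.01  ]), array([ 0.5197, -0.3972,  0.01  ]), array([ 0.4145, -0.371 ,  0.01  ]), array([ 0.435 , -0.2839,  0.01  ])]
[ 0.4776 -0.3408  0.01  ]
probe top est z=.175 [ 0.436  -0.3284  0.175 ]
fin ends [0.5884 0.0856 0.095 ] [0.5867 0.0506 0.095 ]
tray right edge [0.6345 0.0523 0.059 ] [0.5407 0.0553 0.059 ]
deck corners/edge [ 0.712 -0.008  0.045] [0.4827 0.0042 0.045 ] seam [0.6505 0.1747 0.045 ] [ 0.6443 -0.0007  0.045 ]
```

The crop confirms the white probe in the grey holder, with its top leaning toward the robot. The spot is still inside the slot. Heading to the fin, raising first.

```bash
python3 -m inch '[[87,0,0,-50,0],[87,10,-8,-80,-0.1],[87,561,-438,-80,-1.1],[87,561,-438,-80,-1.1],[87,561,-438,-80,-1.1],[87,561,-438,-80,-1.1],[87,561,-438,-80,-1.1],[87,561,-438,-80,-1.1]]'
```

```text
time_s: 0.9
position: [0.4065, -0.2849, 0.2654]
tcp_rot: [[0.128, 0.992, -0.001], [0.992, -0.128, 0.002], [0.002, -0.001, -1.0]]
force: [0.4, -0.5, -0.5]
opening: 1.001
```

```bash
python3 -m inch '[[87,373,134,0,-0.09],[87,373,134,0,-0.09],[87,373,134,0,-0.09],[87,373,134,0,-0.09],[87,373,134,0,-0.09],[87,373,134,0,-0.09],[87,373,134,0,-0.09],[87,373,134,0,-0.09]]'
```

```text
time_s: 1.7
position: [0.5874, 0.0701, 0.2657]
tcp_rot: [[0.038, 0.999, -0.001], [0.999, -0.038, 0.002], [0.002, -0.002, -1.0]]
force: [0.4, 0.6, 0.3]
opening: 1.0
```

```bash
python3 - <<'E'
from h import *
p,d=vision.capture("scene");crop(p,300,120,160,120,5,"pics/s1.png");print(bot.read_state()["position"])
E
```

```text
[0.59072133 0.0772238  0.26570039]
```

View pics/s1.png

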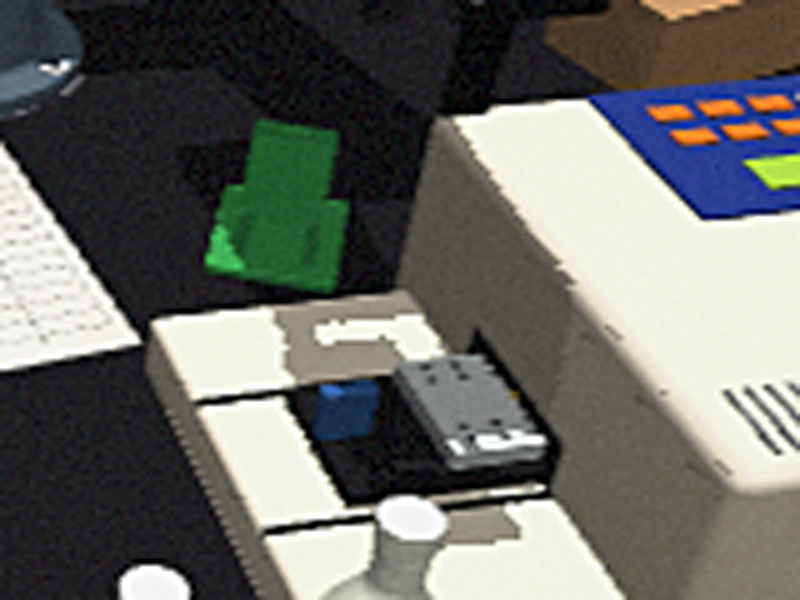

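Fin (crop 345,410) is free beneath the gripper. Descending most of the way.

```bash
python3 -m inch '[[87,-9,-3,50,0],[87,-9,-3,100,0],[87,-9,-3,130,0],[87,-9,-3,130,0],[87,-9,-3,130,0],[87,-9,-3,130,0]]'
```

```text
time_s: 2.35
position: [0.5897, 0.0692, 0.1378]
tcp_rot: [[0.034, 0.999, 0.008], [0.999, -0.034, 0.009], [0.009, 0.007, -1.0]]
force: [-0.2, -0.6, -0.1]
opening: 1.004
```

```bash
python3 -m inch '[[87,-1,-2,50,0],[87,-1,-2,71,0],[87,-1,-2,71,0],[87,-1,-2,71,0],[40,-1,-2,71,0],[20,-1,-2,71,0],[5,-1,-2,71,0],[5,-1,-2,71,0]]'
```

```text
time_s: 3.15
position: [0.5887, 0.0689, 0.0675]
tcp_rot: [[0.034, 0.999, 0.009], [0.999, -0.034, 0.009], [0.009, 0.009, -1.0]]
force: [-0.7, 0.5, 0.1]
opening: 0.723
```

```bash
python3 -m inch '[[0,0,0,0,0],[0,0,0,0,0],[0,0,0,0,0]]'
```

```text
time_s: 3.45
position: [0.5886, 0.0689, 0.0675]
tcp_rot: [[0.034, 0.999, 0.009], [0.999, -0.034, 0.009], [0.009, 0.008, -1.0]]
force: [0.0, 0.3, 0.9]
opening: 0.451
```

```bash
python3 -m inch '[[0,0,0,0,0],[0,0,0,0,0],[0,0,0,0,0],[0,0,0,0,0],[0,0,0,0,0],[0,0,0,0,0]]'
```

```text
time_s: 4.05
position: [0.5887, 0.0689, 0.0675]
tcp_rot: [[0.034, 0.999, 0.009], [0.999, -0.034, 0.009], [0.009, 0.008, -1.0]]
force: [0.1, -1.6, -0.7]
opening: 0.01
```

```bash
python3 - <<'E'
from h import *
p,d=vision.capture("scene");q,_=vision.capture("top");crop(p,310,150,120,100,5,"pics/s2.png")
o=np.hstack([cv2.resize(p[160:240,330:410],(400,400),interpolation=cv2.INTER_CUBIC),cv2.resize(q[150:230,140:220],(400,400),interpolation=cv2.INTER_CUBIC)])
cv2.imwrite("pics/s2.png",o[:,:,::-1]);print(bot.read_state()["opening"],pix("scene",[.5887,.0689,.0675]),pix("top",[.5887,.0689,.0675]))
E
```

```text
0.0036444327299943163 [368.18487761 204.71500869] [181.97528238 192.22329538]
```

View pics/s2.png

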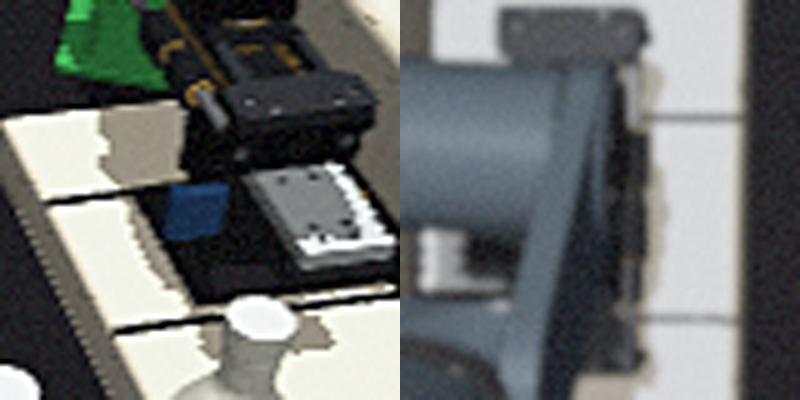

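```bash
python3 - <<'E'
from h import *
np.set_printoptions(precision=3,suppress=True)
print(pix("scene",[.264,-.566,.186])*1.4, pix("scene",[.5907,.0772,.2657]))
b=np.load("pics/scene0.npz");B=cloud("scene",b["d"])
for u,v in [(165,178),(210,167),(165,172)]: print(B[int(v/1.4)-2:int(v/1.4)+2,int(u/1.4)-1:int(u/1.4)+2].reshape(-1,3)[:6])
p,d=vision.capture("scene");C=cloud("scene",d)
for u,v in [(300,90),(300,140),(200,150),(240,165),(210,110),(350,150),(195,205)]: print((u,v),C[160+v//5,330+u//5])
s=bot.read_state();print(s["joint_positions"],s["position"])
m=(C[...,0]>.5)&(C[...,0]<.68)&(C[...,1]>.0)&(C[...,1]<.13)&(C[...,2]>.045)&(C[...,2]<.25)
print(C[m][::25])
E
```

```text
[190.271 190.704] [384.642 145.692]
[[ 0.293 -0.608  0.243]
 [ 0.293 -0.605  0.243]
 [-0.197 -0.694 -0.004]
 [ 0.296 -0.608  0.242]
 [ 0.292 -0.606  0.239]
 [ 0.293 -0.603  0.24 ]]
[[ 0.249 -0.518  0.237]
 [-0.239 -0.565 -0.001]
 [-0.237 -0.561 -0.001]
 [ 0.249 -0.519  0.234]
 [ 0.249 -0.516  0.234]
 [-0.222 -0.56   0.002]]
[[ 0.288 -0.605  0.256]
 [-0.235 -0.7    0.001]
 [-0.235 -0.696  0.   ]
 [ 0.291 -0.605  0.255]
 [-0.23  -0.7   -0.001]
 [-0.228 -0.696 -0.001]]
(300, 90) [0.666 0.065 0.219]
(300, 140) [0.671 0.069 0.19 ]
(200, 150) [0.596 0.06  0.129]
(240, 165) [0.671 0.038 0.179]
(210, 110) [0.64  0.034 0.192]
(350, 150) [0.674 0.097 0.182]
(195, 205) [0.593 0.066 0.085]
[-4.436 36.485 93.1    0.701 49.955 -2.952] [0.589 0.069 0.067]
[[0.537 0.044 0.246]
 [0.509 0.049 0.216]
 [0.515 0.032 0.216]
 [0.54  0.046 0.226]
 [0.583 0.04  0.25 ]
 [0.506 0.039 0.196]
 [0.505 0.034 0.193]
 [0.601 0.06  0.249]
 [0.565 0.044 0.226]
 [0.507 0.033 0.188]
 [0.6   0.056 0.243]
 [0.55  0.042 0.21 ]
 [0.602 0.085 0.237]
 [0.603 0.047 0.24 ]
 [0.559 0.041 0.21 ]
 [0.604 0.087 0.232]
 [0.599 0.076
[... 1429 characters left out ...]
0.062]
 [0.613 0.116 0.071]
 [0.595 0.067 0.061]
 [0.568 0.005 0.046]
 [0.602 0.093 0.058]
 [0.578 0.033 0.045]
 [0.609 0.101 0.059]
 [0.588 0.038 0.048]
 [0.616 0.104 0.06 ]
 [0.591 0.049 0.045]
 [0.62  0.112 0.058]
 [0.612 0.054 0.058]
 [0.632 0.121 0.063]
 [0.623 0.076 0.06 ]
 [0.604 0.031 0.048]
 [0.632 0.1   0.059]
 [0.62  0.051 0.054]
 [0.639 0.119 0.057]
 [0.638 0.081 0.06 ]
 [0.62  0.049 0.047]
 [0.634 0.124 0.045]
 [0.639 0.073 0.055]
 [0.637 0.055 0.053]
 [0.629 0.039 0.045]
 [0.631 0.029 0.045]
 [0.639 0.04  0.046]
 [0.645 0.035 0.049]
 [0.644 0.023 0.046]
 [0.647 0.022 0.045]
 [0.657 0.032 0.049]
 [0.659 0.035 0.047]
 [0.666 0.05  0.046]
 [0.666 0.011 0.047]
 [0.674 0.007 0.048]]
```

```bash
python3 - <<'E'
from h import *
np.set_printoptions(precision=3,suppress=True)
b=np.load("pics/scene0.npz");B=cloud("scene",b["d"])
m=(abs(B[...,0]-.264)<.1)&(abs(B[...,1]+.566)<.1)&(B[...,2]>.03);P=B[m];print("start low pts",P[np.argsort(P[:,2])][:40:3])
p,d=vision.capture("scene");C=cloud("scene",d)
m=(abs(C[...,0]-.59)<.03)&(abs(C[...,1]-.07)<.03)&(C[...,2]>.08)&(C[...,2]<.18)
for (v,u) in np.argwhere(m)[::2]: print(u,v,C[v,u],p[v,u])
E
```

```text
start low pts [[ 0.362 -0.468  0.03 ]
 [ 0.358 -0.489  0.031]
 [ 0.353 -0.498  0.033]
 [ 0.359 -0.482  0.035]
 [ 0.358 -0.491  0.035]
 [ 0.363 -0.476  0.037]
 [ 0.358 -0.488  0.038]
 [ 0.362 -0.473  0.039]
 [ 0.356 -0.487  0.041]
 [ 0.361 -0.475  0.043]
 [ 0.363 -0.469  0.043]
 [ 0.359 -0.472  0.045]
 [ 0.355 -0.496  0.046]
 [ 0.362 -0.469  0.046]]
373 181 [0.615 0.051 0.175] [ 99  98 100]
368 182 [0.583 0.056 0.147] [0 0 4]
367 183 [0.582 0.054 0.143] [48 45 39]
369 183 [0.591 0.055 0.15 ] [ 0 10  6]
366 184 [0.574 0.057 0.134] [124 119 108]
368 184 [0.584 0.057 0.141] [ 9 11 16]
370 184 [0.598 0.055 0.151] [13 11 11]
366 185 [0.578 0.055 0.134] [127 124 113]
368 185 [0.583 0.058 0.137] [3 6 2]
370 185 [0.598 0.055 0.148] [2 3 5]
366 186 [0.579 0.055 0.131] [117 112 100]
368 186 [0.586 0.057 0.135] [16 18 20]
371 186 [0.6   0.058 0.146] [3 6 1]
366 187 [0.58  0.055 0.128] [118 115 104]
368 187 [0.585 0.058 0.131] [4 1 4]
370 187 [0.598 0.057 0.141] [4 0 6]
372 187 [0.598 0.063 0.14 ] [0 8 6]
366 188 [0.58  0.056 0.124] [113 108  96]
368 188 [0.593 0.054 0.134] [15 12 15]
370 188 [0.
[... 1964 characters left out ...]
63 200 [0.589 0.049 0.089] [13 19 37]
365 200 [0.591 0.054 0.09 ] [12 40 68]
367 200 [0.596 0.057 0.093] [14 42 71]
369 200 [0.593 0.065 0.089] [17 40 69]
371 200 [0.596 0.07  0.091] [19 42 75]
373 200 [0.591 0.079 0.085] [25 47 71]
363 201 [0.589 0.05  0.085] [11 20 37]
365 201 [0.593 0.053 0.088] [26 47 75]
367 201 [0.592 0.061 0.085] [30 48 77]
369 201 [0.595 0.065 0.087] [24 47 74]
371 201 [0.596 0.071 0.087] [18 40 76]
373 201 [0.591 0.08  0.082] [28 51 79]
363 202 [0.588 0.05  0.081] [ 8 28 45]
365 202 [0.595 0.053 0.085] [22 46 76]
367 202 [0.591 0.062 0.081] [24 45 77]
369 202 [0.593 0.067 0.081] [26 49 81]
371 202 [0.594 0.073 0.081] [23 47 72]
365 203 [0.595 0.054 0.081] [28 48 77]
```

The shut fingertips are visibly at z≈0.105, just above the fin top at 0.095, while the state says 0.0675. So the true TCP sits about 39 mm higher than reported, and I'll allow for that. Reopening and descending.

```bash
python3 -m inch '[[60,0,0,0,0],[60,0,0,0,0],[60,0,0,0,0],[60,0,0,0,0],[60,0,0,0,0],[60,0,0,0,0],[60,0,0,20,0],[60,0,0,36,0]]'; python3 -m inch '[[60,0,0,5,0],[0,0,0,5,0],[0,0,0,5,0],[0,0,0,5,0],[0,0,0,5,0],[0,0,0,5,0],[0,0,0,5,0],[0,0,0,5,0]]'
```

```text
time_s: 5.05
position: [0.5894, 0.0692, 0.0314]
tcp_rot: [[0.034, 0.999, 0.01], [0.999, -0.034, 0.009], [0.009, 0.01, -1.0]]
force: [0.1, -0.1, -0.3]
opening: 0.636
time_s: 5.85
position: [0.589, 0.0692, 0.0265]
tcp_rot: [[0.034, 0.999, 0.009], [0.999, -0.034, 0.009], [0.009, 0.009, -1.0]]
force: [-7.3, -0.4, 5.2]
opening: 0.137
```

Gripped: the 12 mm opening matches the fin. Pulling.

```bash
python3 -m inch '[[0,-10,0,0,0],[0,-30,0,0,0],[0,-60,0,0,0],[0,-90,0,0,0],[0,-115,0,0,0],[0,-130,0,0,0],[0,-138,0,0,0],[0,-144,0,0,0]]'; python3 -m inch '[[0,-3,0,0,0],[0,-3,0,0,0],[0,-3,0,0,0],[0,-3,0,0,0]]'
```

```text
time_s: 6.65
position: [0.5841, -0.0628, 0.0251]
tcp_rot: [[0.043, 0.999, 0.009], [0.999, -0.043, 0.028], [0.029, 0.008, -1.0]]
force: [9.7, 40.0, 0.6]
opening: 0.128
time_s: 7.05
position: [0.5842, -0.0625, 0.025]
tcp_rot: [[0.045, 0.999, 0.01], [0.998, -0.045, 0.034], [0.034, 0.008, -0.999]]
force: [3.3, 13.3, 1.0]
opening: 0.136
```

```bash
python3 -m inch '[[50,2,0,0,0],[50,2,0,0,0],[50,2,0,0,0],[50,2,0,0,0],[50,2,0,-50,0],[50,2,0,-100,0],[50,2,0,-150,0],[80,2,0,-200,0]]'; python3 -m inch '[[87,-150,-50,-30,0],[87,-150,-50,-30,0],[87,-150,-50,-30,0],[87,-150,-50,-30,0]]'
python3 - <<'E'
from h import *
q,_=vision.capture("top");crop(q,140,150,80,80,7,"pics/t3.png");s=bot.read_state();print(s["position"],s["joint_positions"])
E
```

```text
time_s: 7.85
position: [0.5817, -0.068, 0.2268]
tcp_rot: [[0.046, 0.999, 0.009], [0.998, -0.046, 0.033], [0.034, 0.008, -0.999]]
force: [-0.4, 0.4, -0.8]
opening: 0.604
time_s: 8.25
position: [0.5234, -0.2218, 0.2525]
tcp_rot: [[0.051, 0.999, 0.011], [0.998, -0.051, 0.029], [0.03, 0.009, -1.0]]
force: [0.1, -0.1, 1.8]
opening: 0.938
[ 0.52349788 -0.22144741  0.25223967] [-35.27151107  21.83047773  85.56841426   1.83874114  73.1193396
 -32.87714383]
```

View pics/t3.png

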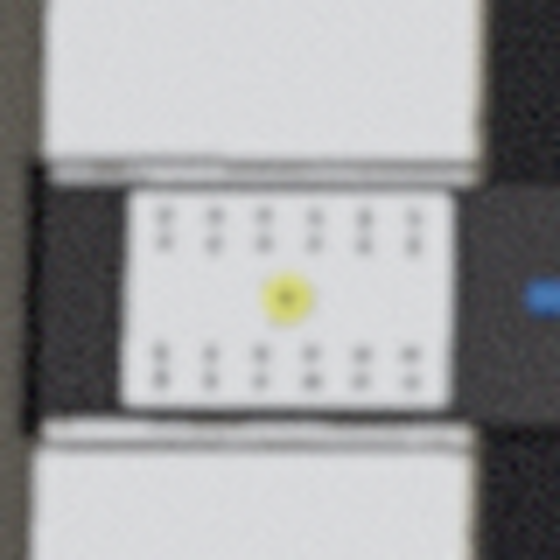

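```bash
python3 - <<'E'
from h import *
c2=lambda x,y,z:onplane("top",140+(x+.5)/7-.5,150+(y+.5)/7-.5,z)
print("spot",c2(287,297,.076),"fin left end",c2(527,297,.095),"plate",c2(128,297,.073),c2(455,297,.073))
E
python3 -m inch '[[87,-114,-70,0,-1.375],[87,-114,-70,0,-1.375],[87,-114,-70,0,-1.375],[87,-114,-70,0,-1.375],[87,-114,-70,0,-1.375],[87,-114,-70,0,-1.375],[87,-114,-70,0,-1.375],[87,-114,-70,0,-1.375]]';python3 -m inch '[[87,0,0,0,-0.175],[87,0,0,0,-0.175],[87,0,0,0,-0.175],[87,0,0,0,-0.175]]'
```

```text
spot [0.58860363 0.07130943 0.076     ] fin left end [ 0.58422986 -0.02654392  0.095     ] plate [0.59058534 0.13527674 0.073     ] [0.58711127 0.00472997 0.073     ]
time_s: 9.1
position: [0.448, -0.3303, 0.2475]
tcp_rot: [[-0.904, 0.428, 0.009], [0.428, 0.903, 0.032], [0.005, 0.033, -0.999]]
force: [0.4, -0.3, 0.7]
opening: 1.001
time_s: 9.5
position: [0.4483, -0.3294, 0.2472]
tcp_rot: [[-0.965, 0.264, 0.009], [0.264, 0.964, 0.033], [0.0, 0.034, -0.999]]
force: [-0.4, 0.1, 1.2]
opening: 1.001
```

Carrier is out to about 0.138 m (fin and spot both match; it had started about 26 mm out). Descending onto the probe.

```bash
python3 -m inch '[[87,0,-3,50,-0.02],[87,0,-5,100,-0.02],[87,0,-6,140,-0.02],[87,0,-7,169,-0.02],[87,0,-7,169,-0.02],[60,0,-7,169,-0.02],[60,0,-7,169,-0.02],[60,0,-7,169,-0.02]]'
```

```text
time_s: 10.3
position: [0.4492, -0.3317, 0.0801]
tcp_rot: [[-0.97, 0.244, 0.012], [0.245, 0.969, 0.03], [-0.004, 0.032, -0.999]]
force: [0.4, 0.1, 0.0]
opening: 0.805
```

```bash
python3 -m inch '[[10,0,0,0,0],[10,0,0,0,0],[10,0,0,0,0],[10,0,0,0,0],[10,0,0,0,0],[0,0,0,0,0],[0,0,0,0,0],[0,0,0,0,0]]'
python3 - <<'E'
from h import *
p,d=vision.capture("scene");crop(p,185,130,80,110,5,"pics/s4.png")
s=bot.read_state();print(s["position"],s["force"])
E
```

```text
time_s: 11.1
position: [0.449, -0.3315, 0.0799]
tcp_rot: [[-0.97, 0.244, 0.011], [0.244, 0.969, 0.03], [-0.004, 0.032, -0.999]]
force: [0.4, 0.9, 1.0]
opening: 0.27
[ 0.44896943 -0.33148173  0.07991588] [-0.99292089  0.46260403 -0.26980307]
```

View pics/s4.png

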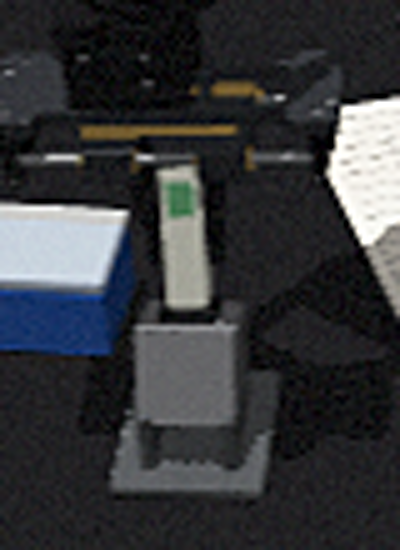

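Gripped at 23.5 mm, matching the 24 mm grip. Pulling along the probe's axis.

```bash
python3 -m inch '[[0,4,0,-10,0],[0,7,1,-20,0],[0,11,1,-30,0],[0,14,1,-40,0],[0,18,2,-50,0],[0,22,2,-61,0],[0,25,2,-70,0],[0,25,2,-70,0]]'
```

```text
time_s: 11.95
position: [0.4247, -0.3263, 0.1515]
tcp_rot: [[-0.97, 0.244, 0.013], [0.245, 0.969, 0.028], [-0.006, 0.03, -1.0]]
force: [0.5, -0.4, -1.6]
opening: 0.275
```

Probe is out at 20° lean, and the moves cannot tilt the tool. I'll pivot the probe in the grip by pushing its nose against the holder block's -x edge. First I move to that side and lower.

```bash
python3 -m inch '[[0,20,0,0,0],[0,39,0,0,0],[0,39,0,0,0],[0,39,0,30,0],[0,39,0,55,0],[0,39,-2,67,0],[0,39,-2,67,0],[0,39,-2,67,0]]'; python3 -m inch '[[0,-7,0,0,0],[0,-14,0,0,0],[0,-20,0,0,0],[0,-26,0,0,0],[0,-32,0,0,0],[0,-38,0,0,0],[0,-42,0,0,0],[0,-42,0,0,0]]'
python3 - <<'E'
from h import *
p,d=vision.capture("scene");q,_=vision.capture("top")
o=np.zeros((600,800,3),np.uint8);o[:600,:400]=cv2.resize(p[130:220,190:250],(400,600),interpolation=cv2.INTER_CUBIC);o[:400,400:]=cv2.resize(q[195:260,295:360],(400,400),interpolation=cv2.INTER_CUBIC)
cv2.imwrite("pics/s5.png",o[:,:,::-1])
np.savez("pics/s5.npz",p=p,d=d)
E
```

```text
time_s: 12.75
position: [0.3879, -0.3174, 0.0844]
tcp_rot: [[-0.97, 0.245, 0.014], [0.245, 0.969, 0.027], [-0.007, 0.03, -1.0]]
force: [0.4, 0.4, -1.7]
opening: 0.271
time_s: 13.55
position: [0.4242, -0.3239, 0.0838]
tcp_rot: [[-0.97, 0.242, 0.003], [0.242, 0.97, 0.035], [0.006, 0.035, -0.999]]
force: [-9.4, 3.0, -0.2]
opening: 0.273
```

View pics/s5.png

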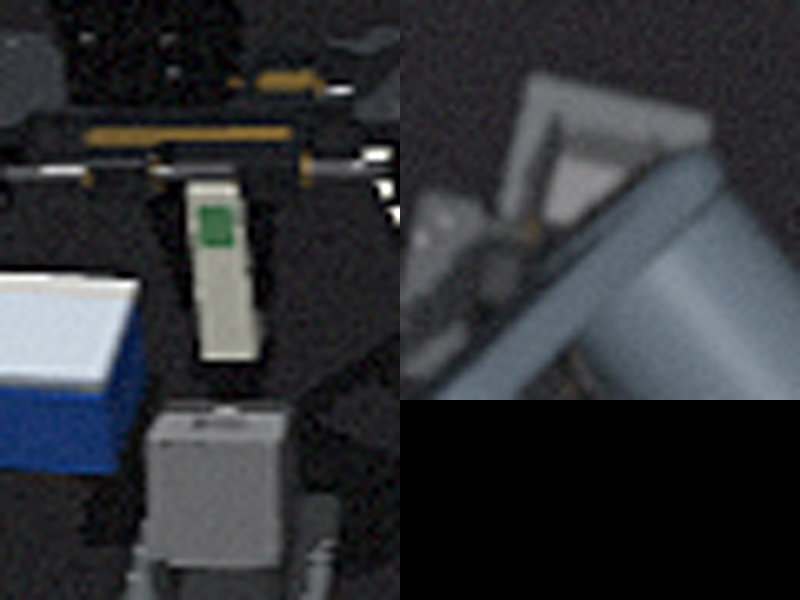

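The scene crop shows the probe's white face (190–260, 185–355) beyond the block edge (220,410). I'll get its lean from a plane fit of the depth.

```bash
cat > tilt.py <<'E'
from h import *
np.set_printoptions(precision=4,suppress=True)
import sys
def tilt(p,d,c,r=.07):
    C=cloud("scene",d);pi=p.astype(int)
    bright=(pi.min(-1)>90)&(pi.max(-1)-pi.min(-1)<45)
    m=(np.linalg.norm(C-c,axis=-1)<r)&bright
    m=cv2.erode(m.astype(np.uint8),np.ones((2,2)))>0
    P=C[m]
    for _ in range(4):
        o=P.mean(0);n=np.linalg.svd(P-o)[2][2];e=(P-o)@n;P=P[abs(e)<max(.0035,0)]
    n=n*np.sign(n[0]);print(len(P),"centre",o,"normal",n,"lean deg (top to -x +)",np.degrees(np.arcsin(n[2])),"z range",P[:,2].min(),P[:,2].max())
    # centreline via rows
    v,u=np.nonzero(m);print("px box",u.min(),u.max(),v.min(),v.max())
    s=[(r_,u[v==r_].mean()) for r_ in np.unique(v) if (v==r_).sum()>=4];s=np.array(s);print("col slope",np.polyfit(s[:,0],s[:,1],1)[0])
if __name__=="__main__":
    b=np.load("pics/scene0.npz");tilt(b["p"],b["d"],np.array([.455,-.333,.13]))
    b=np.load("pics/s5.npz");tilt(b["p"],b["d"],np.array([.435,-.325,.14]))
E
python3 tilt.py
```

```text
93 centre [ 0.4684 -0.3353  0.1208] normal [ 0.8233 -0.2127  0.5262] lean deg (top to -x +) 31.750978620845668 z range 0.07628495944770675 0.16446678901306777
px box 214 232 164 202
col slope 0.04195921552404852
58 centre [ 0.4375 -0.3274  0.1272] normal [ 0.0885 -0.9951  0.0432] lean deg (top to -x +) 2.4737045055967486 z range 0.07586585239302923 0.19816400301282044
px box 217 232 158 194
col slope 0.10215525142054063
```

```bash
cat > lean.py <<'E'
from h import *
np.set_printoptions(precision=3,suppress=True)
def lean(p,d,top,bot_,hw=2,show=False):
    """top, bot_: pixel (u,v) on face centre line; lean in holder x direction from robust line fit"""
    C=cloud("scene",d);Q=[]
    for v in range(int(top[1]),int(bot_[1])+1):
        u=top[0]+(bot_[0]-top[0])*(v-top[1])/(bot_[1]-top[1])
        for k in range(-hw,hw+1): Q.append(C[v,int(round(u))+k])
    Q=np.array(Q);hx=np.array([.97,-.242,0]);x=Q@hx;z=Q[:,2]
    ok=abs(x-np.median(x))<.05
    for _ in range(4):
        A=np.polyfit(z[ok],x[ok],1);ok=abs(x-np.polyval(A,z))<.006
    print("n",ok.sum(),len(ok),"lean deg, top to -x:",-np.degrees(np.arctan(A[0])),"z",z[ok].min(),z[ok].max(),"x,y mean",Q[ok].mean(0))
E
python3 - <<'E'
from lean import *
b=np.load("pics/scene0.npz");lean(b["p"],b["d"],(220.5,165),(222,189))
b=np.load("pics/s5.npz");lean(b["p"],b["d"],(221.5,162),(224.8,182))
E
```

```text
n 124 125 lean deg, top to -x: 19.05267048229992 z 0.10181074208470187 0.17035357406026663 x,y mean [ 0.459 -0.336  0.137]
n 105 105 lean deg, top to -x: 9.076364141206609 z 0.1016038717745047 0.16733497535583963 x,y mean [ 0.432 -0.328  0.134]
```

Calibration check: 19° measured in the holder (20° true); now 9°. Pushing further.

```bash
python3 -m inch '[[0,-5,0,0,0],[0,-9,0,0,0],[0,-12,0,0,0],[0,-15,0,0,0],[0,-17,0,0,0],[0,-17,0,0,0]]'
python3 - <<'E'
from lean import *
p,d=vision.capture("scene");np.savez("pics/s6.npz",p=p,d=d);s=bot.read_state();print(s["position"],s["force"])
lean(p,d,(221.5,164),(224.8,184))
E
```

```text
time_s: 14.25
position: [0.4359, -0.3248, 0.0832]
tcp_rot: [[-0.971, 0.24, -0.007], [0.24, 0.97, 0.042], [0.017, 0.039, -0.999]]
force: [-9.1, 0.9, 3.5]
opening: 0.272
[ 0.436 -0.325  0.083] [-9.281  2.02   2.588]
n 105 105 lean deg, top to -x: 1.4519077545241097 z 0.09600493341949456 0.16888645603490005 x,y mean [ 0.441 -0.329  0.133]
```

```bash
python3 -m inch '[[0,5,0,0,0],[0,15,0,-10,0],[0,15,0,-40,0],[0,15,0,-80,0],[0,15,0,-120,0],[0,15,0,-120,0],[0,15,0,-120,0]]'
python3 - <<'E'
from h import *
p,d=vision.capture("scene");np.savez("pics/s7.npz",p=p,d=d);s=bot.read_state();print(s["position"],s["force"],s["joint_positions"])
crop(p,185,70,80,110,5,"pics/s7.png")
E
```

```text
time_s: 15.0
position: [0.4227, -0.3268, 0.205]
tcp_rot: [[-0.971, 0.24, -0.004], [0.24, 0.97, 0.039], [0.014, 0.037, -0.999]]
force: [0.1, 0.7, -1.9]
opening: 0.274
[ 0.42187069 -0.32578891  0.20350219] [-0.01957997  0.09787718 -0.75227954] [ -50.5029386    22.76399916   92.66585068    1.33665319   66.67932287
 -127.15084567]
```

View pics/s7.png

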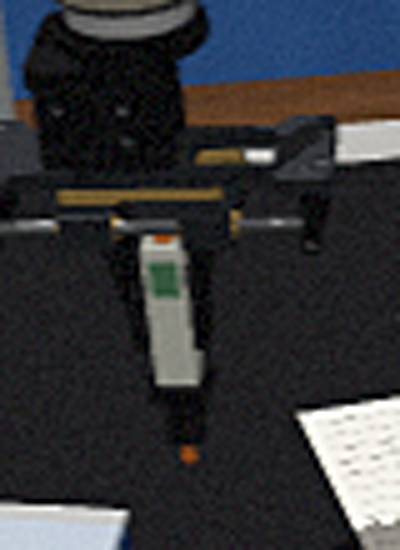

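```bash
python3 - <<'E'
from lean import *
b=np.load("pics/s7.npz");p,d=b["p"],b["d"];lean(p,d,(217.6,121),(220.8,144))
C=cloud("scene",d);T=(217.6,121);B=(220.8,144)
# centre line by brightness-weighted width in each row
L=[]
for v in range(122,145):
    r=p[v,210:230].astype(int);w=np.where((r.min(-1)>85))[0]+210
    if len(w)<6: continue
    u=w.mean();L.append(C[v,w[2:-2]].mean(0))
L=np.array(L);z=L[:,2]
print(np.polyfit(z,L[:,0],1)[0],np.polyfit(z,L[:,1],1)[0],len(L),L[0],L[-1])
for v in range(158,165):
    print(v,[(u,tuple(int(k) for k in p[v,u]),C[v,u].round(3).tolist()) for u in (221,222,223,224)][1:3])
# gripper-based: opening etc
print(pix("scene",L.mean(0)))
E
```

```text
n 120 120 lean deg, top to -x: 2.1924169183355375 z 0.22481548596290735 0.2939662540106308 x,y mean [ 0.427 -0.329  0.261]
-0.0530191269587328 -0.04971691522014516 17 [ 0.425 -0.332  0.292] [ 0.429 -0.329  0.226]
158 [(222, (0, 1, 6), [0.429, -0.327, 0.18]), (223, (13, 16, 20), [0.43, -0.324, 0.181])]
159 [(222, (118, 59, 24), [0.421, -0.327, 0.172]), (223, (90, 47, 23), [0.421, -0.324, 0.171])]
160 [(222, (144, 75, 27), [0.422, -0.327, 0.169]), (223, (124, 67, 29), [0.42, -0.324, 0.168])]
161 [(222, (150, 72, 20), [0.426, -0.328, 0.169]), (223, (145, 71, 18), [0.422, -0.325, 0.165])]
162 [(222, (87, 49, 27), [0.421, -0.328, 0.162]), (223, (79, 41, 19), [0.176, -0.304, -0.0])]
163 [(222, (32, 32, 39), [0.184, -0.309, 0.001]), (223, (23, 30, 30), [0.185, -0.305, 0.001])]
164 [(222, (31, 33, 33), [0.191, -0.309, 0.001]), (223, (21, 21, 28), [0.187, -0.306, -0.001])]
[218.831 135.702]
```

Lean is about 3° toward -x, plus about 2.5° sideways from the tool's own tilt: inside tolerance but not roomy. One more small push to improve it.

```bash
python3 -m inch '[[0,2,0,50,0],[0,2,0,100,0],[0,2,-2,120,0],[0,2,-4,120,0],[0,-7,-4,120,0],[0,-14,-4,120,0],[0,-19,-4,120,0],[0,-22,-4,120,0]]';  python3 -m inch '[[0,-5,0,0,0],[0,-7,0,0,0],[0,-7,0,0,0],[0,-7,0,0,0]]'
python3 - <<'E'
from lean import *
p,d=vision.capture("scene");lean(p,d,(222.5,165),(225.5,185))
E
```

```text
time_s: 15.85
position: [0.4384, -0.3297, 0.0841]
tcp_rot: [[-0.971, 0.237, -0.015], [0.236, 0.971, 0.042], [0.024, 0.038, -0.999]]
force: [-10.2, -1.0, 0.7]
opening: 0.275
time_s: 16.25
position: [0.4417, -0.3305, 0.0845]
tcp_rot: [[-0.972, 0.235, -0.023], [0.234, 0.971, 0.044], [0.032, 0.038, -0.999]]
force: [-9.4, 0.1, -1.9]
opening: 0.276
n 94 105 lean deg, top to -x: -6.027334016643446 z 0.09387887957899932 0.17123932989259605 x,y mean [ 0.447 -0.328  0.134]
```

```bash
python3 -m inch '[[0,5,0,0,0],[0,18,0,-10,0],[0,20,0,-40,0],[0,20,0,-80,0],[0,20,0,-120,0],[0,20,0,-120,0],[0,20,0,-120,0],[0,20,0,-120,0]]'
cat > air.py <<'E'
from lean import *
def air(c):
    p,d=vision.capture("scene");C=cloud("scene",d);u0,v0=pix("scene",c);pi=p.astype(int);L=[]
    for v in range(int(v0)-14,int(v0)+15):
        a=int(u0)-14;r=pi[v,a:a+28];w=np.where((r.min(-1)>80)&(r.max(-1)-r.min(-1)<40))[0]+a
        w=[k for k in w if np.linalg.norm(C[v,k]-c)<.06]
        if 6<=len(w)<=16: L.append(np.append(C[v,w[2:-2]].mean(0),[np.mean(w),v]))
    L=np.array(L);z=L[:,2];ok=np.ones(len(L),bool)
    for _ in range(3):
        A=np.polyfit(z[ok],L[ok,0],1);B=np.polyfit(z[ok],L[ok,1],1);ok=(abs(L[:,0]-np.polyval(A,z))<.004)&(abs(L[:,1]-np.polyval(B,z))<.004)
    print("dx/dz %.3f dy/dz %.3f n %d"%(A[0],B[0],ok.sum()),L[ok].mean(0),L[ok][0],L[ok][-1])
    o=(abs(C-c).max(-1)<.15)&(pi[...,0]>90)&(pi[...,0]-pi[...,2]>50)&(pi[...,1]<.7*pi[...,0]);
    v,u=np.nonzero(o);k=C[o][:,2]<c[2]-.05
    if k.any(): print("orange tip px",u[k].mean(),v[k].mean(),v[k].max(),"surf",np.median(C[o][k],0))
    s=bot.read_state();print(s["position"],s["force"],s["tcp_rot"][:,2]);return p,d
E
python3 - <<'E'
from air import *
air(np.array([.427,-.33,.26]))
E
```

```text
time_s: 17.1
position: [0.4242, -0.3301, 0.2046]
tcp_rot: [[-0.972, 0.235, -0.023], [0.234, 0.971, 0.046], [0.033, 0.039, -0.999]]
force: [-0.1, 0.0, -2.1]
opening: 0.273
dx/dz 0.022 dy/dz -0.066 n 21 [  0.427  -0.334   0.254 217.54  134.857] [  0.425  -0.338   0.298 214.5   120.   ] [  0.426  -0.332   0.218 219.    146.   ]
orange tip px 221.5 159.0 160 surf [ 0.416 -0.328  0.17 ]
[ 0.424 -0.33   0.204] [-0.008  0.037 -1.558] [-0.024  0.046 -0.999]
```

Now nearly upright: x lean about 1°, y lean about 3–4°, total roughly 0.07 rad. Carrying it to the spot at height.

```bash
python3 -m inch '[[0,-4,20,1,0],[0,-11,60,2,0],[0,-19,105,3,0],[0,-27,150,5,0],[0,-35,195,6,0],[0,-43,240,8,0],[0,-51,285,9,0],[0,-59,330,11,0]]'; python3 -m inch '[[0,-7,38,1,0],[0,-13,70,2,0],[0,-15,86,3,0],[0,-15,86,3,0],[0,-15,86,3,0],[0,-15,86,3,0],[0,-15,86,3,0]]'
python3 - <<'E'
from air import *
s=bot.read_state();x=s["position"]
p,d=air(np.array([x[0]+.003,x[1],.255]))
crop(p,325,115,100,100,6,"pics/s8.png")
q,_=vision.capture("top");
E
```

```text
time_s: 17.95
position: [0.5581, -0.0207, 0.2024]
tcp_rot: [[-0.972, 0.235, -0.027], [0.234, 0.971, 0.047], [0.038, 0.04, -0.999]]
force: [0.1, -1.1, -1.6]
opening: 0.273
time_s: 18.65
position: [0.5924, 0.058, 0.2022]
tcp_rot: [[-0.971, 0.237, -0.028], [0.235, 0.971, 0.047], [0.038, 0.039, -0.999]]
force: [-1.0, -0.3, -0.7]
opening: 0.275
dx/dz 0.031 dy/dz -0.018 n 21 [  0.595   0.054   0.253 376.302 151.857] [  0.594   0.054   0.296 379.    137.   ] [  0.594   0.056   0.217 374.    163.   ]
orange tip px 370.2 176.6 177 surf [0.583 0.059 0.165]
[0.593 0.058 0.202] [ 0.509  1.59  -1.367] [-0.027  0.047 -0.999]
```

View pics/s8.png

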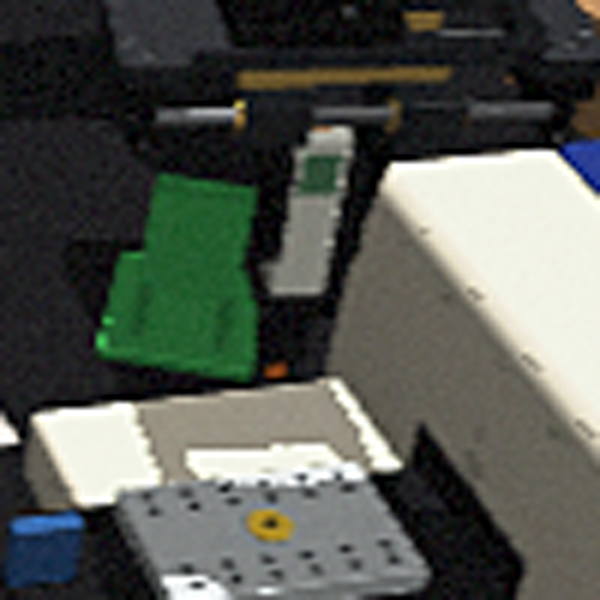

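```bash
python3 - <<'E'
from lean import *
print("spot scene",onplane("scene",325+270.5/6-.5,115+523.5/6-.5,.076))
for z in (.16,.165,.17): print("tip",z,onplane("scene",370.2,176.6,z))
E
```

```text
spot scene [0.586 0.073 0.076]
tip 0.16 [0.576 0.063 0.16 ]
tip 0.165 [0.583 0.06  0.165]
tip 0.17 [0.589 0.056 0.17 ]
```

```bash
python3 -m inch '[[0,-3,5,15,0],[0,-5,10,35,0],[0,-5,10,52,0],[0,-5,10,60,0],[0,-5,10,60,0],[0,-5,10,60,0],[0,-5,10,60,0]]'
python3 - <<'E'
from air import *
s=bot.read_state();x=s["position"]
p,d=air(np.array([x[0]+.003,x[1],.195]))
q,_=vision.capture("top")
o=np.hstack([cv2.resize(p[155:215,345:395],(400,480),interpolation=cv2.INTER_CUBIC),cv2.resize(q[165:225,155:205],(400,480),interpolation=cv2.INTER_CUBIC)])
cv2.imwrite("pics/s9.png",o[:,:,::-1])
E
```

```text
time_s: 19.45
position: [0.5991, 0.0695, 0.1435]
tcp_rot: [[-0.971, 0.237, -0.025], [0.235, 0.971, 0.047], [0.036, 0.04, -0.999]]
force: [0.4, -0.4, -1.5]
opening: 0.277
dx/dz 0.051 dy/dz 0.003 n 19 [  0.602   0.066   0.192 377.206 172.053] [  0.604   0.066   0.238 381.    158.   ] [  0.6     0.067   0.158 375.    182.   ]
orange tip px 371.5 194.5 195 surf [0.59  0.071 0.106]
[0.599 0.07  0.144] [-0.228  1.067 -1.495] [-0.025  0.047 -0.999]
```

View pics/s9.png

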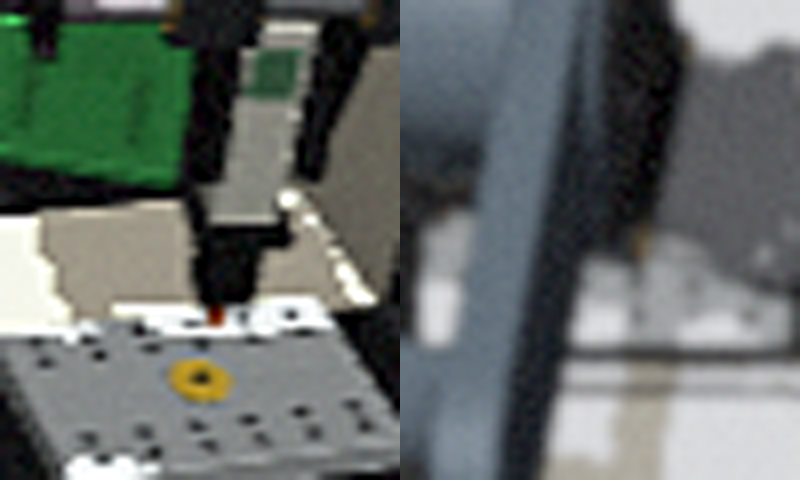

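The tip is directly above the pad: tip at about (0.587,0.072), the same as the spot. Descending close, then in small steps.

```bash
cat > f.py <<'E'
from h import *
def favg(n=8):
    F=[];
    for _ in range(n): vision.capture("scene"); s=bot.read_state(); F.append(s["force"])
    print("F mean",np.mean(F,0).round(2),"sd",np.std(F,0).round(2),"pos",s["position"].round(4),"t",round(s["time_s"],2))
if __name__=="__main__": favg()
E
python3 f.py; python3 -m inch '[[0,0,0,8,0],[0,0,0,14,0],[0,0,-1,18,0],[0,0,-1,18,0],[0,0,-1,18,0]]'; python3 f.py
```

```text
F mean [-0.15 -0.01 -1.34] sd [0.54 0.57 0.72] pos [0.5983 0.0697 0.1428] t 19.95
time_s: 20.45
position: [0.5975, 0.0695, 0.1244]
tcp_rot: [[-0.971, 0.237, -0.028], [0.235, 0.971, 0.047], [0.038, 0.039, -0.999]]
force: [-0.9, -0.2, -2.2]
opening: 0.276
F mean [ 0.24 -0.17 -1.75] sd [0.32 0.38 0.77] pos [0.5976 0.0695 0.1249] t 20.85
```

```bash
python3 -m inch '[[0,0,0,2,0],[0,0,0,4,0],[0,0,0,4,0]]'; python3 f.py;  python3 -m inch '[[0,0,0,1,0],[0,0,0,3,0],[0,0,0,3,0]]'; python3 f.py
```

```text
time_s: 21.15
position: [0.5972, 0.0698, 0.1205]
tcp_rot: [[-0.971, 0.237, -0.028], [0.235, 0.971, 0.047], [0.038, 0.039, -0.999]]
force: [-0.6, 0.3, -1.6]
opening: 0.277
F mean [-0.11 -0.01 -1.76] sd [0.23 0.5  0.43] pos [0.5976 0.0697 0.121 ] t 21.55
time_s: 21.85
position: [0.5977, 0.0698, 0.118]
tcp_rot: [[-0.971, 0.237, -0.026], [0.235, 0.971, 0.047], [0.037, 0.04, -0.999]]
force: [-0.5, 0.0, -0.1]
opening: 0.273
F mean [ 0.46  0.21 -0.04] sd [0.51 0.6  0.5 ] pos [0.5977 0.0698 0.1181] t 22.25
```

Contact: force rose about 1.6 N. No pictures are left to view, so I'll check centring numerically (orange tip and yellow pad pixels).

```bash
cat > cen.py <<'E'
from h import *
def cen():
    acc=np.mean([vision.capture("scene")[0].astype(float) for _ in range(6)],0)
    R=acc[180:215,350:395];h=cv2.cvtColor(R.astype(np.uint8),cv2.COLOR_RGB2HSV)
    ye=(h[...,1]>120)&(h[...,0]>=18)&(h[...,0]<=32)&(h[...,2]>50);org=(h[...,1]>120)&((h[...,0]<14)|(h[...,0]>172))&(h[...,2]>40)
    for n,m in(("yellow",ye),("orange",org)):
        v,u=np.nonzero(m)
        if len(u): print(n,len(u),"u",u.min()+350,u.max()+350,"v",v.min()+180,v.max()+180,"mean",u.mean()+350,v.mean()+180)
    for v in range(10,28): print(v+180,"".join("Y" if ye[v,u] else "O" if org[v,u] else "#" if R[v,u].max()<45 else "." for u in range(8,36)))
    for P in ([.587,.072,.076],): print(pix("scene",P))
if __name__=="__main__": cen()
E
python3 cen.py
```

```text
yellow 26 u 366 373 v 200 204 mean 369.3076923076923 202.26923076923077
orange 3 u 370 371 v 200 201 mean 370.3333333333333 200.33333333333334
190 ..........###########.......
191 ..........###########.......
192 ..........###########.......
193 ..........########..........
194 ..........########..........
195 ..........#######...........
196 ....#.....#######...........
197 ..........########..........
198 ..........#######...........
199 ...........######...........
200 .........YY.OO..............
201 ........YYY.OYY.............
202 ........YYYYYYYY............
203 .........YYYYYY.............
204 ..........YYYYY.............
205 ............................
206 ........................#...
207 ..................#.........
[369.43459352 201.94706764]
```

Tip is about 3 mm off toward +y and 3 mm toward -x. Lifting, shifting and re-touching.

```bash
python3 -m inch '[[0,0,0,-5,0],[0,-3.5,-1.7,-5,0],[0,-3.5,-1.7,-5,0],[0,-3.5,-1.7,-3,0],[0,-3.5,-1.7,-1,0],[0,-3.5,-1.7,1,0],[0,-3.5,-1.7,1,0],[0,-3.5,-1.7,1,0]]'; python3 f.py; python3 cen.py
```

```text
time_s: 23.35
position: [0.6005, 0.0674, 0.1169]
tcp_rot: [[-0.971, 0.236, -0.027], [0.235, 0.971, 0.047], [0.037, 0.039, -0.999]]
force: [-0.9, -0.6, 0.5]
opening: 0.27
F mean [-0.54 -0.47  0.71] sd [0.34 0.65 0.59] pos [0.6006 0.0674 0.1169] t 23.75
yellow 22 u 366 373 v 201 204 mean 369.45454545454544 202.5
orange 4 u 369 370 v 201 202 mean 369.5 201.5
190 .........##.................
191 .........###########........
192 .........############.......
193 ..........###########.......
194 ..........########..........
195 .........########...........
196 .........########...........
197 .........#######............
198 .........########...........
199 ..........######............
200 ..........######............
201 ........YYYOOYY.............
202 ........YYYOOYYY............
203 .........YYYYYY.............
204 ..........YYYYY.............
205 ............................
206 ........................#...
207 ..................#.........
[369.43459352 201.94706764]
```

Centred (tip u 369.5 vs pad 369.5). Press about 3 mm further.

```bash
python3 -m inch '[[0,0,0,1,0],[0,0,0,2,0],[0,0,0,3,0],[0,0,0,3,0],[0,0,0,3,0]]'; python3 f.py; python3 cen.py | head -20
```

```text
time_s: 24.55
position: [0.6005, 0.0676, 0.1138]
tcp_rot: [[-0.971, 0.237, -0.026], [0.235, 0.971, 0.047], [0.037, 0.039, -0.999]]
force: [-0.8, -0.8, 0.8]
opening: 0.276
F mean [-0.52 -0.83  0.94] sd [0.55 0.51 0.59] pos [0.6005 0.0675 0.1139] t 24.95
yellow 19 u 366 373 v 201 204 mean 369.3157894736842 202.73684210526315
orange 1 u 369 369 v 202 202 mean 369.0 202.0
190 .........#..................
191 .........##.................
192 .........############.......
193 .........############.......
194 ..........###########.......
195 .........########...........
196 .........########...........
197 .........#######............
198 .........########...........
199 ..........######............
200 .........#######............
201 ........YY######............
202 ........YYYO.YYY............
203 .........YYYYYY.............
204 ..........YYYYY.............
205 ............................
206 ........................#...
207 ..................#.........
```

Press is about 6–6.7 mm by both force and travel. Holding, with tilt and force checks.

```bash
python3 -m inch '[[0,0,0,0,0],[0,0,0,0,0],[0,0,0,0,0],[0,0,0,0,0],[0,0,0,0,0],[0,0,0,0,0],[0,0,0,0,0],[0,0,0,0,0]]'; python3 f.py
python3 - <<'E'
from air import *
x=bot.read_state()["position"];air(np.array([x[0]+.003,x[1],.165]))
E
python3 -m inch '[[0,0,0,0,0],[0,0,0,0,0],[0,0,0,0,0],[0,0,0,0,0],[0,0,0,0,0],[0,0,0,0,0],[0,0,0,0,0],[0,0,0,0,0]]'; python3 -m inch '[[0,0,0,0,0],[0,0,0,0,0],[0,0,0,0,0],[0,0,0,0,0],[0,0,0,0,0],[0,0,0,0,0],[0,0,0,0,0],[0,0,0,0,0]]'; python3 -m inch '[[0,0,0,0,0],[0,0,0,0,0],[0,0,0,0,0],[0,0,0,0,0],[0,0,0,0,0],[0,0,0,0,0],[0,0,0,0,0],[0,0,0,0,0]]';python3 f.py
```

```text
time_s: 26.05
position: [0.6005, 0.0675, 0.1139]
tcp_rot: [[-0.971, 0.237, -0.026], [0.235, 0.971, 0.047], [0.037, 0.039, -0.999]]
force: [-0.2, -0.2, 1.5]
opening: 0.271
F mean [-0.69 -0.48  0.97] sd [0.6  0.39 0.31] pos [0.6005 0.0675 0.1138] t 26.45
dx/dz 0.048 dy/dz 0.004 n 18 [  0.603   0.064   0.162 374.447 181.5  ] [  0.603   0.065   0.207 378.    168.   ] [  0.602   0.065   0.128 372.5   191.   ]
orange tip px 366.0 218.33333333333334 251 surf [0.594 0.067 0.081]
[0.6   0.068 0.114] [-0.651 -0.416  0.789] [-0.026  0.047 -0.999]
time_s: 27.3
position: [0.6005, 0.0675, 0.1138]
tcp_rot: [[-0.971, 0.237, -0.026], [0.235, 0.971, 0.047], [0.037, 0.039, -0.999]]
force: [-0.5, -0.6, 0.1]
opening: 0.274
time_s: 28.1
position: [0.6005, 0.0675, 0.1138]
tcp_rot: [[-0.971, 0.237, -0.026], [0.235, 0.971, 0.047], [0.037, 0.039, -0.999]]
force: [-1.4, -0.1, 0.6]
opening: 0.277
time_s: 28.9
position: [0.6005, 0.0676, 0.1139]
tcp_rot: [[-0.971, 0.237, -0.026], [0.235, 0.971, 0.047], [0.037, 0.039, -0.999]]
force: [-0.5, 0.2, 1.2]
opening: 0.276
F mean [-0.49 -0.39  0.81] sd [0.41 0.67 0.5 ] pos [0.6005 0.0675 0.1138] t 29.3
```

Before handing in, one firmer tilt check from averaged depth: a plane fit of the white face.

```bash
python3 - <<'E'
from lean import *
ps,ds=zip(*[vision.capture("scene") for _ in range(10)])
p=np.mean(ps,0);d=np.median(ds,0);C=cloud("scene",d)
for v in range(164,196,2): print(v,"".join("%4d"%p[v,u].min() for u in range(364,388)))
lean(p,d,(377.5,169),(373.5,188),2); lean(p,d,(377.5,169),(373.5,188),1)
m=np.zeros(d.shape,bool)
for v in range(169,189):
    u=377.5-4*(v-169)/19
    m[v,int(round(u))-2:int(round(u))+3]=True
P=C[m];z=P[:,2];A=np.c_[P[:,1],z,np.ones(len(P))];c=np.linalg.lstsq(A,P[:,0],rcond=None)[0];print("x=a*y+b*z+c",c,"resid",np.std(P[:,0]-A@c))
# vertical line image slope at probe for y-lean: edges
a=np.array([.591,.067,.076]);
for t in (-.06,-.04,-.02,0): 
    f=np.array([.0117,-.003,0]);l=[pix("scene",a+f+np.array([.04*h,t*h,h])) for h in (.045,.125)];print(t,l[0].round(1),l[1].round(1),(l[1]-l[0])[0]/(l[1]-l[0])[1])
E
```

```text
164   54  15  28  27  31  31  30  29  33  33  31  23  22  27  56 104  82  17  57  49  23  24  24  35
166   44   8  17  21  24  22  25  22  21  20  14  37  59  57  56  54  54  59  64  66  65  65  65  61
168   27  18  22  26  20  24  24  22  25  21  11 120 188 203 203 199 207 156  50   2   3   6   6  27
170    4  15  18  24  24  24  23  25  19  13  27 111 139 137 135 133 136  90   7  14   6  10   9  12
172   37  39  24  12   8  13   8  12  36 103  97  44  47  46  42  55  94  69   9  22  14  11   8  16
174   37  36  29  16   7   8   8  11  59  78  60  49  47  46  44  99  87  21  17  16  13   4  16  73
176   44  44  36   9   6   7  15  11  64  62  32  37  37  33  46 141 121   4  21  15   7  18  73  90
178   13  18  15   3  10   9   9  52 112 132 129 128 128 129 133 101  36  11  20   8  13  72  91  86
180  170 156  93   0   7   9   6  78 121 130 127 126 125 128 137  95   1  19  12  12  70  90  86  86
182  140 149 104   0   6  12   6 106 133 126 124 126 126 130 116  65   7  18   0 188 172  73  78  84
184  140 148 119  48   3   7  27 104 129 126 125 125 127 134 104  43  13   7   0 103 236 2
[... 325 characters left out ...]
3  68   1  10  16  20  17  11  11  15  13   5   1  39 167 207 230 250 255 210 121 134 131
194  227 255 227  93   1   9  10  10   8  15   6   0   0   0  19 213 182  57 198 243 243 195  67   0
n 100 100 lean deg, top to -x: -3.430400824821033 z 0.138808105977257 0.20493216077850285 x,y mean [0.604 0.064 0.173]
n 60 60 lean deg, top to -x: -3.363636274079719 z 0.138808105977257 0.20483953502097862 x,y mean [0.604 0.064 0.173]
x=a*y+b*z+c [0.198 0.059 0.581] resid 0.0006782861314118793
-0.06 [371.3 193.9] [375.5 171.1] -0.1823458854382027
-0.04 [371.6 193.8] [376.3 170.9] -0.20685319364076743
-0.02 [371.9 193.8] [377.2 170.8] -0.23117700897992388
0 [372.2 193.8] [378.1 170.7] -0.2553193845608522
```

Tilt is about 0.04–0.06 rad in x and 0 to 0.05 in y, so at most about 0.08 rad, within 0.12. Handing in.

```bash
python3 cen.py | head -2; python3 f.py; python3 -c "
from rig import bot
s=bot.read_state();print(s['time_s'],s['opening']);print(bot.hand_in())"
```

```text
yellow 19 u 366 373 v 201 204 mean 369.3157894736842 202.73684210526315
orange 1 u 369 369 v 202 202 mean 369.0 202.0
F mean [-0.58 -0.55  1.  ] sd [0.5  0.46 0.52] pos [0.6005 0.0675 0.1138] t 30.5
30.5 0.269792782211075
the job is handed in; nothing more can be done
None
```

I pulled the carrier out and took the probe from its holder. Its tip was pressed on the yellow spot for about 6 s, and I handed in at 30.5 s still gripping it. The interface gives no verdict, so the figures below are my own checks.

**Carrier:** I pulled it to its end stop. The pictures put it about 138 mm out, and it had started about 26 mm out.

**Getting the probe upright:** Moves can't tilt the tool, so I straightened the probe by pushing its nose against the holder block. The probe also slid about 8–10 mm in the grip while I pushed.

**Last checks before handing in:**

| Check | Result | Needed |
|---|---|---|
| Tip position | about 1 pixel or less (≈2–3 mm) from the spot's centre | within 8 mm |
| Tip pressed in | about 6–6.7 mm, from travel and from force | 3–12 mm |
| Contact force | about 2.5 N | 0.8–7 N |
| Grip opening | about 24 mm, the width of the probe | still held |
| Movement | none seen | under 0.02 m/s |
| Lean | about 0.05–0.08 rad | below 0.12 rad |

**What disagreed:**
- **Height:** the reported tool height was about 40 mm lower than the pictures showed. My first grasp closed just above the fin, so I corrected for it from then on.
- **Sideways lean:** the tool pose gave 0.047 rad, while depth readings ranged from 0 to 0.066 rad. All are within the limit.
- **Bystanders:** I had no pictures left to view them again at the end. I kept the paths clear of them and noticed no contact.

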